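Shut and lock the lathe's speed-change hatch

TASK

The lathe's speed-change hatch has been left open on the headstock. Swing it down and press it home, over the spring clip under the red thumb pad, until the clip snaps and holds it flush, firmly but without leaning your weight on it; then turn the wing knob clockwise, a quarter turn to its stop, so that its tongue is behind the frame edge. Let go and leave the tools and wood lying around where they are.

Things in the scene. Friction and masses are not known exactly. Their poses are not given: they have to be found in the camera images.
- lathe: Mini wood lathe, dark green iron, fixed to the bench. Origin on the bench under the middle of the headstock; z up, +x to its back (away from the robot), -y along the bed to the tailstock. The headstock is a box 160 mm (x) by 220 mm (y) at the +y end, its rim 235 mm up, open on top over the pulleys; the hatch closes it.
- hatch_hinge (a point): Middle of the hatch's hinge line, on the lathe: at (70, 0, 238) mm in the lathe's frame, axes as the lathe's. The line runs along the lathe's y. The hinge is stiff (0.3 N m): the hatch stays wherever it is left.
- hatch (a joint): Angle of the hatch, rad: 0 home and flush, about 0.08 resting on the clip with its front edge 11 mm proud, up to 1.3 open. Light grey metal lid, 145 mm from hinge to front edge, 190 mm wide, 6 mm thick, its mid-plane through the hinge line. It opens upwards; the front edge is on the robot's side.
- thumb_pad (a point): Centre of the top of the red thumb pad, a disc 28 mm across on the hatch near its front edge, over the spring clip: 130 mm from the hinge line, 55 mm to the lathe's +y side of the hatch's middle, 5 mm above its mid-plane. Moves with the hatch: z out of its top face, y along the hinge. With the hatch home it is at (-60, 55, 243) mm in the lathe's frame.
- clip (a point): Spring clip, on the lathe under the pad, 225 mm up. Pressing the pad, the force climbs over some 6 mm of travel, from 5 N, to a peak, 10 to 20 N from lathe to lathe, some 4 mm before home, then falls away; the clip pulls the hatch in over the last 2.5 mm and holds it. Let go earlier, the hatch springs back about 11 mm proud. Home is a hard metal stop.
- wing (a joint): Angle of the wing knob, rad, growing clockwise seen from above the hatch: 0 to 0.25 unlocked, 1.57 its stop, tongue right behind the frame edge. Light drag, 0.06 N m.
- wing_grip (a point): Grip point of the black wing knob, on its axis, 30 mm above the hatch's top face; axis 108 mm from the hinge line, 50 mm to the -y side of the hatch's middle. The wing is an upright bar 50 mm long, 11 mm thick, 12 to 38 mm above the hatch, on a boss 30 mm across and 8 mm high. Axes turn with it: y along the bar, x across it. Unlocked, the bar lies along the hatch's front edge; locked, square to it.
- frame_edge (a point): Middle of the frame edge, fixed inside the headstock's front wall, 226 mm up, standing 14 mm inwards. The knob's hidden tongue, under the hatch, 30 mm from the axis to its tip, meets it at about 0.4 rad of knob turn and passes under it only with the hatch snapped home; otherwise it strikes the edge, or if turned while open it sits on the edge and keeps the hatch up.
- gouge: Bystander: a turning gouge, 400 mm long, wooden handle and steel blade, lying in front of the lathe bed; leave it alone. Origin at its underside.
- sanding_block: Bystander: a cork sanding block, 60 x 105 x 29 mm, lying in front of the headstock; leave it alone. Origin at its underside.
- wax_jar: Bystander: a jar of wax, 68 mm across, 62 mm tall, standing near the headstock; leave it alone. Origin at its underside.
- chuck_key: Bystander: a steel T-handled chuck key, 100 mm long, lying left of the headstock; leave it alone. Origin at its underside.
- square: Bystander: a carpenter's square with wooden stock, lying left of the wax jar; leave it alone. Origin at its underside.
- blank: Bystander: a square wooden turning blank, 45 x 190 x 45 mm, lying behind the bed; leave it alone. Origin at its underside.

How it is judged:
On the way, in this order (a step that is already met when the one before it is completed fails the run):
1. The hatch is snapped home (within 2 mm of flush at its front edge) with the wing knob still unlocked (value of joint hatch below 0.014 rad and value of joint wing below 0.5 rad), for 0.2 s.
2. The wing knob is turned clockwise to its stop (more than 1.35 rad), with the hatch home (value of joint hatch below 0.014 rad and value of joint wing above 1.35 rad), for 0.2 s.
At the end, for the whole second after the job is handed in: The hatch is home (less than 0.014 rad, within 2 mm of flush at its front edge), the wing knob is at least 1.35 rad clockwise from its unlocked zero, both are at rest, and every bystander is within 30 mm of where it started (all of step 2 and velocity of joint hatch between -0.05 and 0.05 rad/s and velocity of joint wing between -0.05 and 0.05 rad/s and distance of each of gouge, sanding_block, wax_jar, chuck_key, square, blank from where it was at the start of the episode below 0.03 m); the robot touches nothing.
It fails at once if The hatch is leaned on: more than 40 N on its plate or thumb pad (contact force between anything else and hatch_c0 above 40 N or contact force between anything else and hatch_c2 above 40 N).
It fails at once if A bystander is knocked or carried more than 50 mm from its place (distance of any of gouge, sanding_block, wax_jar, chuck_key, square, blank from where it was at the start of the episode above 0.05 m).
It also fails if it takes over 58 s, if anything falls off the work surface, if the arm or the gripper's body presses on something with over 40 N, if the wrist force passes 120 N, or if a joint passes its speed limit or range.

ROBOT

A 6-joint arm with a two-finger parallel gripper is mounted at the origin on the work surface. World frame = base frame: x ahead of the robot, y to its left, z up, the work surface at z = 0. Lengths are in m, angles in rad, forces in N, time in s.
With the tool pointing down it reaches from about 0.375 to 0.925 m from the base axis. Payload 5.7 kg.
Tool frame: the origin (TCP) lies midway between the tips of the shut fingers; the grasp point (between the pads) lies 19 mm behind it; z points along the fingers, x is the direction in which the jaws open and shut, and the axes are right-handed (so a half turn about z gives the same grasp; the last joint's range is limited). The gripper opens to 88 mm and grips with 3 to 60 N. Pads are 20 mm wide; open, the fingers measure 115 mm over their backs; the gripper's body (75 mm by 178 mm) begins 61 mm behind the grasp point.
Start: joints at [-1.216, 0.359, 1.51, -0, 1.272, -0.115], TCP at [0.272, -0.535, 0.223] pointing down, gripper open.
Joint ranges: [-2.97, 2.97], [-1.01, 2.36], [0.21, 2.38], [-0.96, 4.11], [0.2, 2.71], [-2.98, 2.98]. Speed limits (rad/s): [2.39, 2.39, 3.14, 3.14, 3.14, 3.14].

INTERFACE

Orientations are given as a unit quaternion [x, y, z, w].
In Python, from bench import move_ptp, servo_line, goto_joints, move_gripper, sleep, inverse_kinematics, capture, PlanningError, close_job, spot_in, silhouettes, current_clock, current_joint_pos, current_qvel, current_joint_torque, current_position, current_orientation, current_force, current_torque, current_finger_gap gives the robot as it stands. Calls block until the motion is done:
- move_ptp(position, orientation): joint-space move of the TCP to a pose.
- servo_line(position, orientation=None, rate=0.15, contact_N=None): straight line of the TCP; orientation=None keeps the orientation; rate is the mean speed in m/s. With contact_N (N) it stops when the force on the tool has changed by that much, and returns True; else False.
- goto_joints(angles): joint-space move.
- move_gripper(opening): finger opening in m; the grip force is fixed at half the most; returns when the fingers have stopped.
- sleep(seconds).
- inverse_kinematics(position, orientation): joint angles nearest the present ones, or None.
- capture(name): name is "scene" or "top"; returns a dict with "image" (420x560x3 uint8, blue, green, red), "range_z" (420x560 float32, m along the optical axis (not along the pixel's ray), 0 where there is no reading), "intrinsics" (3x3 intrinsics, pixels), "k1" (the pictures are not rectified: a ray, as slopes to the right and down, at radius r is drawn at 1 + k1 r^2 times it, then the intrinsics apply), "R" (3x3) and "t" (3): a world point X has camera coordinates R X + t. Camera axes: x right, y down, z forward; pixel columns grow to the right and rows downward; lengths in m; the calibration is good to about 2 mm. A picture is of the moment at which its call begins.
A pose or a line that the arm cannot do raises PlanningError and nothing moves.
- close_job(): hands the job in, once; it reports no verdict.
Trained networks look in the newest picture that a camera, given by its name, has taken for a name from the list of things; names that differ only in an ending like _2 or _b are one class to them, and where a whole thing is asked for, a point or a joint stands for the part that bears it (a point fixed in the world has none). Each returns a list of dicts, best first, with "conf" (0 to 1); they miss things now and then, are a little off and sometimes report something else, mostly with a low value. They report only what shows in the picture. A call takes as long as a camera call.
- spot_in(camera, query): "xy" ([column, row] in pixels, amid what is visible of it).
- silhouettes(camera, query): "region" (420x560 bool, what is visible of it) and "xy" ([column, row] in pixels, amid what is visible of it).
Readings, each from a call of its own:
- current_clock(): time.
- current_joint_pos(): joint angles.
- current_qvel(): joint speeds.
- current_joint_torque(): joint torques, N m.
- current_position(): TCP position.
- current_orientation(): TCP orientation.
- current_force(): force on the tool from outside, world axes, zero at the start.
- current_torque(): the same for the moment, N m.
- current_finger_gap(): finger opening in m.
Only numpy, scipy, OpenCV 4.12 (cv2) and the standard library are available. Lean on these libraries where they do the work, as an engineer would, in place of code of your own. Each camera call takes 0.05 s, during which the arm holds its last target.

## Working session

There is one attempt and no reset: what is moved stays moved. The work goes in short steps, each a Python script; the robot and the scene stay as the last script left them, time stands still between calls to the robot, and variables do not carry over. Pictures are saved under pics/ and viewed, and the job is handed in when it is done.

```bash
ls; mkdir -p pics; cat > h.py <<'E'
import numpy as np, cv2
from bench import *
def cap(n,name):
    c=capture(n); cv2.imwrite('pics/'+name,c['image']); np.savez('pics/'+name[:-4]+'.npz',**{k:np.array(v) for k,v in c.items()}); return c
def world(c,u,v,z=None):
    K=np.array(c['intrinsics']);k1=float(c['k1']);R=np.array(c['R']);t=np.array(c['t'])
    u=np.atleast_1d(u).astype(float);v=np.atleast_1d(v).astype(float)
    d=np.array([k1,0,0,0.]) 
    p=cv2.undistortPoints(np.stack([u,v],1)[:,None,:],K,d)[:,0,:]
    if z is None: z=c['range_z'][np.round(v).astype(int),np.round(u).astype(int)]
    X=np.c_[p*np.reshape(z,(-1,1)),np.broadcast_to(z,(len(u),))]
    return (X-t)@R
def cloud(c):
    v,u=np.mgrid[0:420,0:560]; P=world(c,u.ravel(),v.ravel()).reshape(420,560,3); P[c['range_z']<=0]=np.nan; return P
def proj(c,P):
    K=np.array(c['intrinsics']);R=np.array(c['R']);t=np.array(c['t'])
    q=cv2.projectPoints(np.asarray(P,float).reshape(-1,1,3),cv2.Rodrigues(R)[0],t,K,np.array([float(c['k1']),0,0,0]))[0]
    return q[:,0]
E
python3 - <<'E'
from h import *
for n in ('scene','top'):
    c=cap(n,n+'0.png'); P=cloud(c)
    print(n,'cam at',-np.array(c['R']).T@c['t'],c['k1'])
    for q in ['lathe','hatch','thumb_pad','wing_grip','gouge','sanding_block','wax_jar','chuck_key','square','blank']:
        r=silhouettes(n,q)
        for d in r[:2]:
            m=d['region']; print(q,round(d['conf'],2),np.round(d['xy']),m.sum(),np.round(np.nanmedian(P[m],0),3))
print(current_clock())
E
```

```text
pics
scene cam at [0.69216009 0.84439126 1.27399435] -0.15939806596718534
lathe 0.86 [268. 238.] 16329 [0.614 0.249 0.19 ]
lathe 0.27 [328. 355.] 315 [0.527 0.507 0.01 ]
thumb_pad 0.97 [286. 225.] 4340 [0.582 0.262 0.276]
thumb_pad 0.27 [228. 216.] 631 [0.711 0.05  0.044]
wing_grip 0.72 [286. 198.] 228 [0.571 0.208 0.318]
gouge 0.96 [306. 180.] 445 [ 0.455 -0.034  0.023]
gouge 0.32 [266. 238.] 16825 [0.615 0.246 0.188]
sanding_block 0.77 [350. 269.] 868 [0.404 0.29  0.027]
sanding_block 0.54 [269. 237.] 15970 [0.614 0.252 0.191]
wax_jar 0.6 [357. 311.] 611 [0.437 0.419 0.06 ]
chuck_key 0.62 [328. 352.] 306 [0.526 0.501 0.01 ]
chuck_key 0.42 [283. 198.] 233 [0.57  0.208 0.317]
square 0.68 [380. 333.] 952 [0.389 0.484 0.01 ]
blank 0.87 [230. 218.] 672 [0.711 0.05  0.043]
top cam at [0.31909544 0.15838532 1.41843203] 0.03776821668927254
lathe 0.8 [283. 207.] 13368 [0.588 0.164 0.195]
hatch 0.65 [249. 200.] 3021 [0.577 0.252 0.28 ]
thumb_pad 0.57 [250. 203.] 2995 [0.576 0.253 0.281]
wing_grip 0.46 [271. 205.] 210 [0.568 0.2   0.319]
gouge 0.94 [344. 258.] 888 [ 0.449 -0.021  0.026]
sanding_block 0.74 [248. 274.] 617 [0.406 0.277 0.03 ]
wax_jar 0.81 [205. 268.] 346 [0.429 0.4   0.062]
chuck_key 0.52 [187. 242.] 111 [0.525 0.482 0.012]
square 0.6 [185. 285.] 626 [0.377 0.479 0.011]
square 0.21 [280. 206.] 13030 [0.586 0.17  0.196]
blank 0.88 [314. 183.] 900 [0.702 0.057 0.045]
1.1
```

```bash
python3 - <<'E'
import cv2
a=cv2.imread('pics/scene0.png')[130:350,180:400]; b=cv2.imread('pics/top0.png')[150:300,170:390]
cv2.imwrite('pics/sc.png',cv2.resize(a,(600,600),interpolation=cv2.INTER_CUBIC)); cv2.imwrite('pics/tc.png',cv2.resize(b,(792,540),interpolation=cv2.INTER_CUBIC))
E
```

```text
(no output)
```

View pics/sc.png

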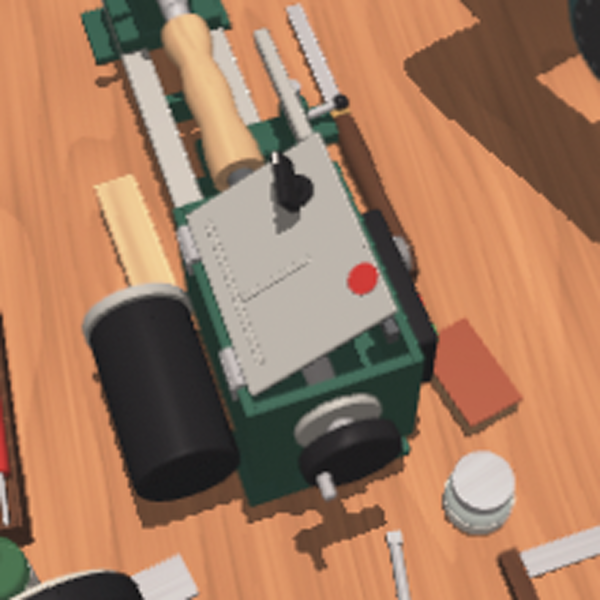

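View pics/tc.png

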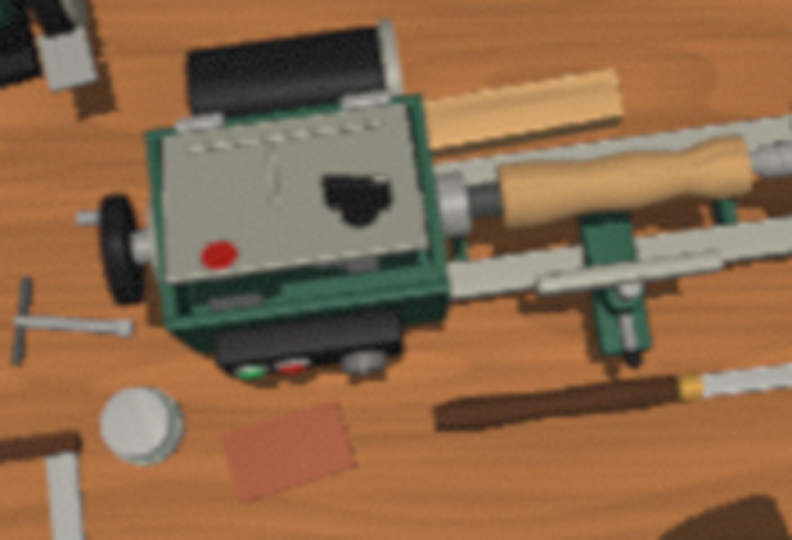

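```bash
cat > fit.py <<'E'
from h import *
from scipy.optimize import least_squares
# lathe pose p=(x,y,yaw,theta); x,y = lathe origin
def frames(p):
    x,y,a,th=p; Rz=np.array([[np.cos(a),-np.sin(a),0],[np.sin(a),np.cos(a),0],[0,0,1]])
    o=np.array([x,y,0]); hinge=o+Rz@[.07,0,.238]
    # hatch frame: e = from hinge to front edge, n up
    e=Rz@[-np.cos(th),0,np.sin(th)]; n=Rz@[np.sin(th),0,np.cos(th)]; yl=Rz@[0,1.,0]
    return o,Rz,hinge,e,n,yl
def hp(p,d,yy,h): 
    o,Rz,H,e,n,yl=frames(p); return H+d*e+yy*yl+h*n
E
python3 - <<'E'
from fit import *
pts=[];res={}
for n in ('scene','top'):
    c=dict(np.load(f'pics/{n}0.npz')); P=cloud(c); im=c['image'].astype(int)
    B,G,R=im[...,0],im[...,1],im[...,2]
    box=(abs(P[...,0]-.58)<.12)&(abs(P[...,1]-.25)<.14)&(P[...,2]>.2)&(P[...,2]<.4)
    red=box&(R>150)&(G<80)&(B<80); red=cv2.morphologyEx(red.astype('uint8'),cv2.MORPH_OPEN,np.ones((2,2)))>0
    v,u=np.nonzero(red); print(n,'red px',u.mean(),v.mean(),len(u),np.median(P[red],0)); 
    # keep red near pad only
    res[n]=(c,np.array([u.mean(),v.mean()]))
    gray=box&(abs(R-B)<40)&(G>100)&(R>110)
    gray=cv2.erode(gray.astype('uint8'),np.ones((3,3)))>0
    Q=P[gray]; 
    # ransac plane
    rng=np.random.default_rng(0);best=0
    for _ in range(500):
        a=Q[rng.choice(len(Q),3)]; nn=np.cross(a[1]-a[0],a[2]-a[0]); 
        if np.linalg.norm(nn)<1e-6: continue
        nn/=np.linalg.norm(nn); inl=abs((Q-a[0])@nn)<.004
        if inl.sum()>best: best=inl.sum();I=inl
    Q=Q[I]; cc=Q.mean(0); s=np.linalg.svd(Q-cc,full_matrices=False); nn=s[2][2]*np.sign(s[2][2][2])
    print(n,len(Q),cc,'n',nn,'tilt',np.arccos(nn[2]),'yaw',np.arctan2(nn[1],nn[0]),'rms',s[1][2]/len(Q)**.5)
    pts.append(Q)
    cv2.imwrite(f'pics/m_{n}.png',(gray*255).astype('uint8'))
Q=np.vstack(pts)
def f(p):
    o,Rz,H,e,n,yl=frames(p)
    r=list(((Q-H)@n-.003)/.003/np.sqrt(len(Q))*20)
    for k,(c,px) in res.items(): r+=list((proj(c,hp(p,.130,.055,.005))[0]-px)*2)
    return np.array(r)
s=least_squares(f,[.62,.22,.1,.3]); p=s.x; print(p, f(p)[-4:]/2, 'plane rms',np.std((Q-frames(p)[2])@frames(p)[4]))
np.save('p0.npy',p)
print('pad',hp(p,.13,.055,.005),'wing',hp(p,.108,-.05,.033))
# overlay
for k,(c,px) in res.items():
    im=cv2.resize(c['image'],None,fx=4,fy=4)
    def L(ps,col): cv2.polylines(im,[np.round(proj(c,np.array(ps))*4+1.5).astype(int).reshape(-1,1,2)],True,col,1)
    L([hp(p,d,y,.003) for d,y in((0,-.095),(0,.095),(.145,.095),(.145,-.095))],(255,0,255))
    o,Rz,*_=frames(p)
    L([o+Rz@[x,y,.235] for x,y in((-.08,-.11),(-.08,.11),(.08,.11),(.08,-.11))],(0,255,255))
    L([hp(p,.108,-.05+s_,.041) for s_ in(-.025,.025)],(0,255,0))
    L([hp(p,.13+.014*np.cos(a),.055+.014*np.sin(a),.005) for a in np.linspace(0,6.28,30)],(255,255,0))
    x,y=(px*4).astype(int); cv2.imwrite(f'pics/ov_{k}.png',im[max(0,y-330):y+250,max(0,x-380):x+400])
E
```

```text
scene red px 313.73493975903614 232.57831325301206 83 [0.52789365 0.30767488 0.30549614]
scene 3241 [0.58790553 0.26391079 0.27336568] n [0.47569518 0.0510448  0.87812785] tilt 0.49886143591813725 yaw 0.10689665210126495 rms 0.0017328848750084293
top red px 231.32 221.36 50 [0.52751765 0.29955624 0.30837219]
top 2121 [0.58604183 0.25775099 0.27639185] n [0.47751953 0.05310111 0.87701504] tilt 0.501182481468346 yaw 0.11074696996287334 rms 0.0016479030154913433
[0.57795518 0.25442963 0.11614629 0.5019914 ] [-1.44680573 -1.10975122 -1.79380212 -0.92644247] plane rms 0.0018493576647231177
pad [0.53030593 0.3042434  0.30493552] wing [0.57501178 0.20374707 0.31889526]
```

View pics/ov_scene.png

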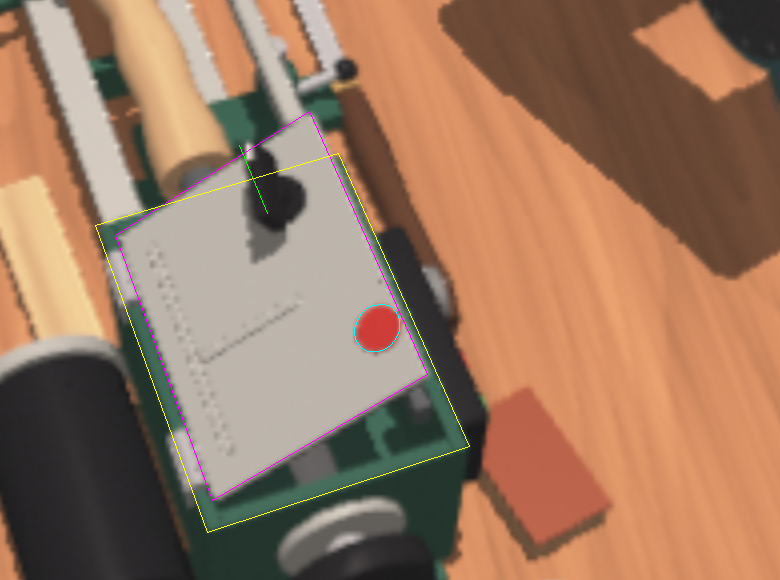

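View pics/ov_top.png

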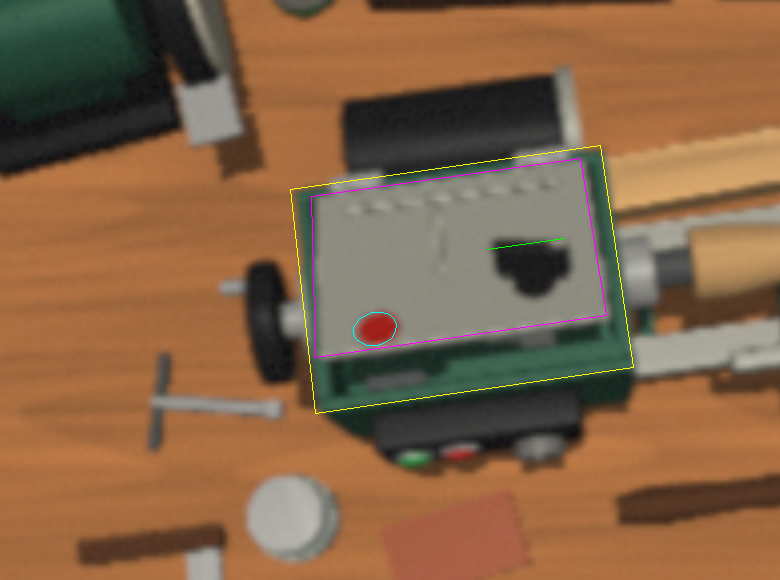

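```bash
cat >> fit.py <<'E'
from scipy.spatial.transform import Rotation as Ro
def quat(p,w=0.):  # jaw x along direction: w=0 -> lathe y ; tool down
    a=p[2]+w; x=np.array([-np.sin(a),np.cos(a),0]); z=np.array([0,0,-1.]); return Ro.from_matrix(np.c_[x,np.cross(z,x),z]).as_quat()
def padtcp(p,th,h=0.):
    q=np.array(p).copy(); q[3]=th; o,Rz,*_=frames(q); return hp(q,.135,.055,.005)+Rz@[.010,0,h]
E
python3 - <<'E'
from fit import *
p=np.load('p0.npy'); q=quat(p)
print(Ro.from_quat(current_orientation()).as_matrix().round(2))
x=np.array(current_position()); x[2]=.44
print([np.round(inverse_kinematics(padtcp(p,t,h),q),2) for t,h in((.5,.05),(.0,0))])
a=frames(p)[1]@[.07,0,0]
# wing IK candidates: jaws along lathe x (w=-pi/2 / +pi/2) and after turn
w=hp([*p[:3],0],.108,-.05,.017)
for k in(-np.pi/2,np.pi/2):
  print(k,[np.round(inverse_kinematics(w,quat(p,k+d)),2) if inverse_kinematics(w,quat(p,k+d)) is not None else None for d in(0,-1.57)])
servo_line(x,rate=.3); move_gripper(0.0)
move_ptp(padtcp(p,.5,.1),q)
print(current_clock(),current_position(),padtcp(p,.5,.1),current_force(),current_finger_gap())
cap('scene','s1.png')
E
```

```text
[[ 0.45 -0.89 -0.  ]
 [-0.89 -0.45  0.  ]
 [-0.    0.   -1.  ]]
[array([ 0.41,  0.3 ,  1.27, -0.  ,  1.57, -1.28]), array([ 0.41,  0.34,  1.49, -0.  ,  1.32, -1.27])]
-1.5707963267948966 [array([ 0.23,  0.31,  1.51, -0.  ,  1.33,  0.12]), array([ 0.23,  0.31,  1.51, -0.  ,  1.33,  1.69])]
1.5707963267948966 [None, array([ 0.23,  0.31,  1.51, -0.  ,  1.33, -1.45])]
6.4 [0.53617988 0.30413679 0.40711965] [0.53574803 0.30487833 0.40711036] [-0.63282175 -0.1200993  -0.50414807] 0.0002922542067740342
```

View pics/s1.png

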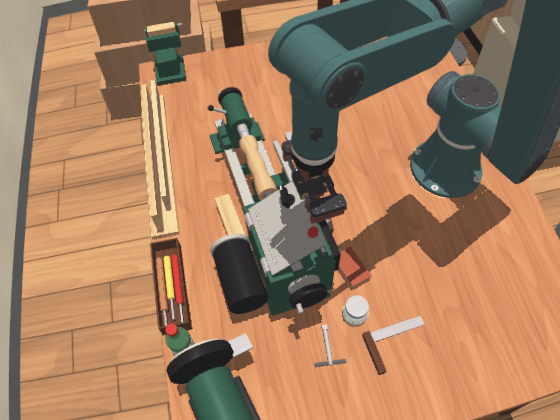

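The view shows the gripper, fingers shut, above the open hatch; the red pad is at about (313,232) and the fingertips at about (325,205). I'll hold that against the projection of the TCP before pressing.

```bash
python3 - <<'E'
from fit import *
c=dict(np.load('pics/s1.npz')); print(proj(c,current_position()))
im=cv2.resize(c['image'][150:290,240:400],(800,700),interpolation=cv2.INTER_CUBIC)
u=(proj(c,current_position())[0]-[240,150])*5
cv2.circle(im,tuple(int(i) for i in u),4,(255,0,255),-1); cv2.imwrite('pics/s1c.png',im[:600])
E
```

```text
[[310.78514788 207.0746345 ]]
```

View pics/s1c.png

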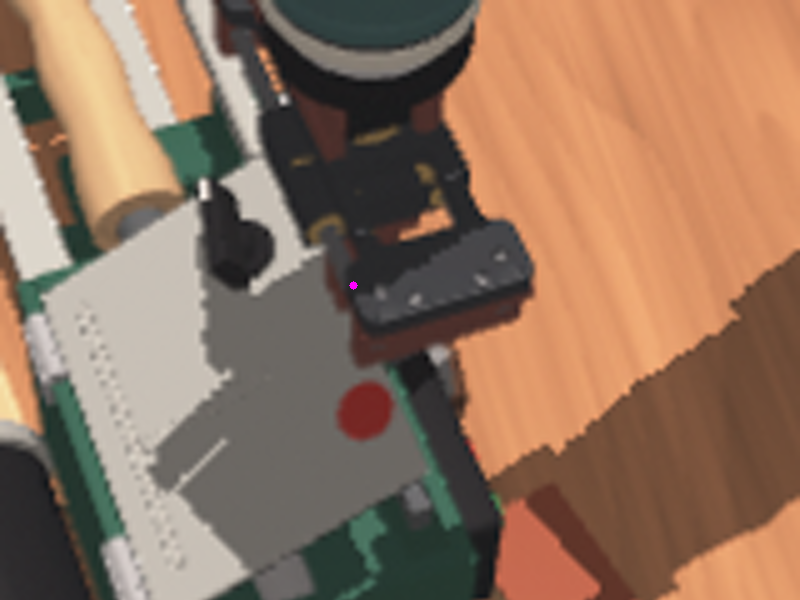

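```bash
python3 - <<'E'
from fit import *
c=dict(np.load('pics/s1.npz')); P=cloud(c)
for X,Y in((360,300),(400,270),(440,270),(480,250),(520,260),(360,320),(440,340),(360,345),(510,310),(330,260),(340,280),(380,150),(290,150)):
    v=int(Y*.2+150);u=int(X*.2+240); print(X,Y,P[v,u].round(3))
E
```

```text
360 300 [0.558 0.388 0.531]
400 270 [0.541 0.379 0.531]
440 270 [0.527 0.381 0.529]
480 250 [0.51  0.374 0.526]
520 260 [0.498 0.383 0.529]
360 320 [0.559 0.393 0.526]
440 340 [0.525 0.383 0.485]
360 345 [0.559 0.395 0.512]
510 310 [0.499 0.382 0.495]
330 260 [0.559 0.35  0.501]
340 280 [0.558 0.36  0.502]
380 150 [0.534 0.324 0.528]
290 150 [0.563 0.304 0.51 ]
```

The box at (325,205) is the end of the gripper body, 80 to 120 mm above the tips, so the geometry is consistent. Next I swing the hatch down along the arc and stop short of the clip.

```bash
python3 - <<'E'
from fit import *
p=np.load('p0.npy'); q=quat(p)
servo_line(padtcp(p,.5,.02),q,rate=.15)
f0=np.array(current_force())
print('contact',servo_line(padtcp(p,.46),q,rate=.04,contact_N=4),current_position(),padtcp(p,.5),np.array(current_force())-f0)
for th in np.arange(.44,.11,-.04):
    s=servo_line(padtcp(p,th),q,rate=.06,contact_N=12)
    print(round(th,2),s,np.round(np.array(current_force())-f0,1),np.round(current_position(),3))
    if s: break
print(current_clock()); np.save('f0.npy',f0)
cap('scene','s2.png')
E
python3 - <<'E'
import cv2
cv2.imwrite('pics/s2c.png',cv2.resize(cv2.imread('pics/s2.png')[150:290,220:400],(770,600),interpolation=cv2.INTER_CUBIC))
E
```

```text
contact False [0.53315981 0.30456201 0.30236479] [0.53574803 0.30487833 0.30711036] [-0.35165995 -0.64454711 -0.28475218]
0.44 False [ 0.3 -0.5  0.3] [0.532 0.304 0.3  ]
0.4 False [-0.2 -0.   0.2] [0.529 0.304 0.295]
0.36 False [ 1.2 -0.6  0.2] [0.527 0.304 0.29 ]
0.32 False [ 0.2  0.1 -0.2] [0.525 0.304 0.285]
0.28 False [ 0.4  0.6 -0.7] [0.523 0.303 0.28 ]
0.24 False [-0.1  0.3 -0.6] [0.522 0.303 0.274]
0.2 False [ 0.1 -0.1 -0.2] [0.52  0.303 0.269]
0.16 False [ 0.5 -0.  -0.3] [0.519 0.303 0.264]
0.12 False [0.2 0.3 0. ] [0.518 0.303 0.259]
10.1583
```

View pics/s2c.png

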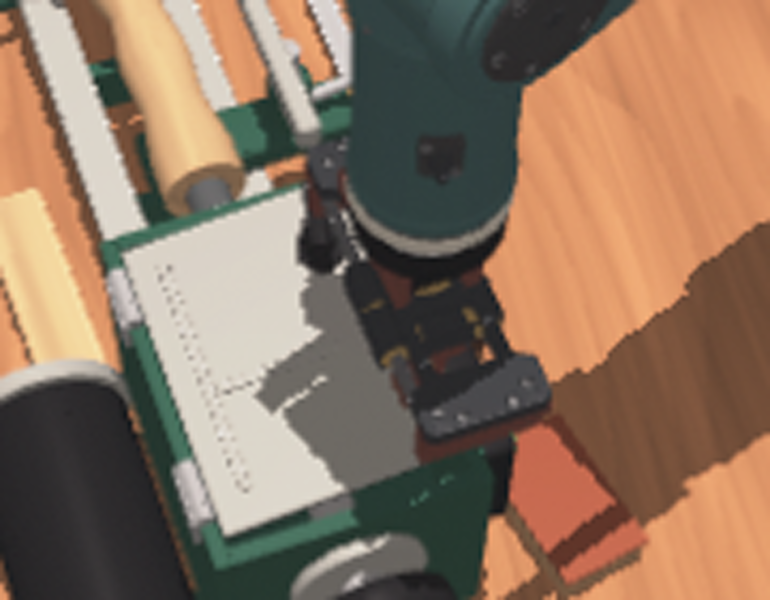

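The hatch followed the fingers down and is nearly shut; the tips are hidden behind the gripper body at about (480,400). Next I press in 1 mm steps, watching for the force to peak and then drop.

```bash
python3 - <<'E'
from fit import *
p=np.load('p0.npy'); q=quat(p); f0=np.load('f0.npy')
pk=0; base=padtcp(p,0)
z=current_position()[2]; x0=np.array(current_position()); n=0
while z>base[2]-.008:
    z-=.001; n+=1
    k=np.clip((x0[2]-z)/(x0[2]-base[2]),0,1); t=x0*(1-k)+base*k; t[2]=z
    s=servo_line(t,q,rate=.012,contact_N=14)
    f=np.mean([np.array(current_force()) for _ in range(3)],0)-f0
    print(round((z-base[2])*1e3,1),s,np.round(f,1),round((current_position()[2]-base[2])*1e3,2))
    pk=max(pk,f[2])
    if pk>7 and f[2]<pk*.45: print('drop'); break
    if f[2]>26: print('high'); break
print(current_clock())
E
```

```text
14.8 False [ 0.7  0.5 -0.4] 14.85
13.8 False [-0.1 -0.   0.2] 13.79
12.8 False [ 0.5 -1.6  0.8] 12.73
11.8 False [ 0.3  0.1 -0.5] 11.68
10.8 False [-0.1 -0.7  0.1] 10.7
9.8 False [ 0.7 -0.   1.6] 9.83
8.8 False [ 0.1 -0.8  4. ] 9.1
7.8 False [-0.7  0.2  5.9] 8.41
6.8 False [-0.9 -2.1  6.6] 7.69
5.8 False [-0.4 -1.4  8.6] 7.0
4.8 False [-3.1 -0.2 11. ] 6.28
3.8 False [-2.9 -1.5 12.1] 5.58
2.8 False [0.7 0.2 0.1] 3.04
drop
13.475
```

```bash
python3 - <<'E'
from fit import *
p=np.load('p0.npy'); q=quat(p)
x=np.array(current_position()); x[2]+=.12
w=hp([*p[:3],0],.108,-.05,.12); 
servo_line(x,q,rate=.2); move_gripper(.05)
x=x+frames(p)[1]@[-.10,0,.05]
move_ptp(x,quat(p,-np.pi/2))
import bench
for n in('scene','top'):
    c=cap(n,n+'3.png'); P=cloud(c); im=c['image'].astype(int);B,G,R=[im[...,i] for i in range(3)]
    pp=[*p[:3],0.]
    o,Rz,*_=frames(pp); Lc=(P-o)@Rz
    H=(abs(Lc[...,0]+.0)<.06)&(abs(Lc[...,1])<.085)&(Lc[...,2]>.22)&(Lc[...,2]<.26)&(G>90)&(abs(R-B)<40)
    Q=Lc[H]; A=np.c_[Q[:,0],np.ones(len(Q))]; s=np.linalg.lstsq(A,Q[:,2],rcond=None)[0]; print(n,len(Q),'tilt',-s[0],'z at front',s[0]*-.075+s[1],'hinge',s[0]*.07+s[1])
    for q_ in('thumb_pad','wing_grip'):
        for d in silhouettes(n,q_)[:2]: print(q_,round(d['conf'],2),d['region'].sum(),np.round(d['xy']),np.nanmedian(Lc[d['region']],0).round(3))
    i=cv2.resize(c['image'],None,fx=4,fy=4)
    def L(ps,col): cv2.polylines(i,[np.round(proj(c,np.array(ps))*4+1.5).astype(int).reshape(-1,1,2)],True,col,1)
    L([hp(pp,d,y,.003) for d,y in((0,-.095),(0,.095),(.145,.095),(.145,-.095))],(255,0,255))
    L([hp(pp,.108,-.05+s_,.041) for s_ in(-.025,.025)],(0,255,0))
    L([hp(pp,.13+.014*np.cos(a),.055+.014*np.sin(a),.005) for a in np.linspace(0,6.28,30)],(255,255,0))
    x,y=(proj(c,hp(pp,.08,0,0))[0]*4).astype(int); cv2.imwrite(f'pics/ov3_{n}.png',i[max(0,y-280):y+280,max(0,x-380):x+400])
print(current_clock())
E
```

```text
scene 2913 tilt -0.005376975531062028 z at front 0.2397152486473796 hinge 0.2404949100993836
thumb_pad 0.63 4160 [289. 232.] [-0.002  0.007  0.24 ]
wing_grip 0.74 166 [296. 211.] [-0.036 -0.046  0.273]
top 1948 tilt -0.005342579424201439 z at front 0.2417905250822445 hinge 0.2425651990987537
thumb_pad 0.83 2731 [259. 204.] [ 0.003 -0.024  0.242]
16.875
```

View pics/ov3_scene.png

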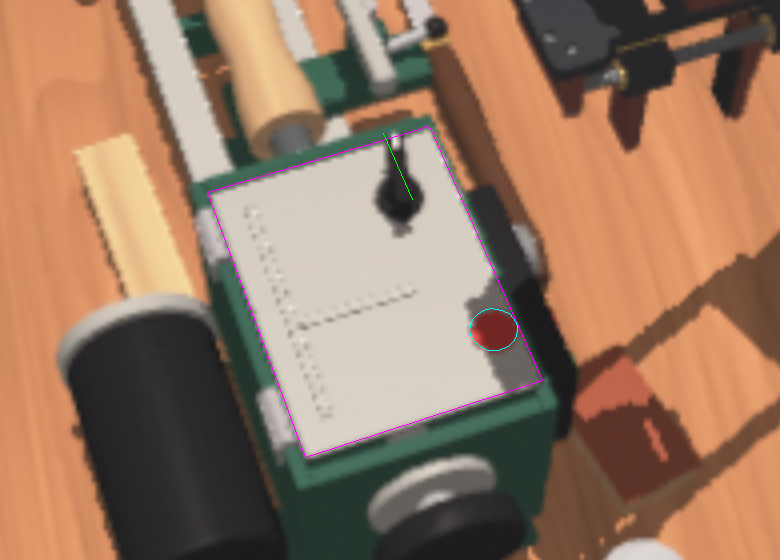

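View pics/ov3_top.png

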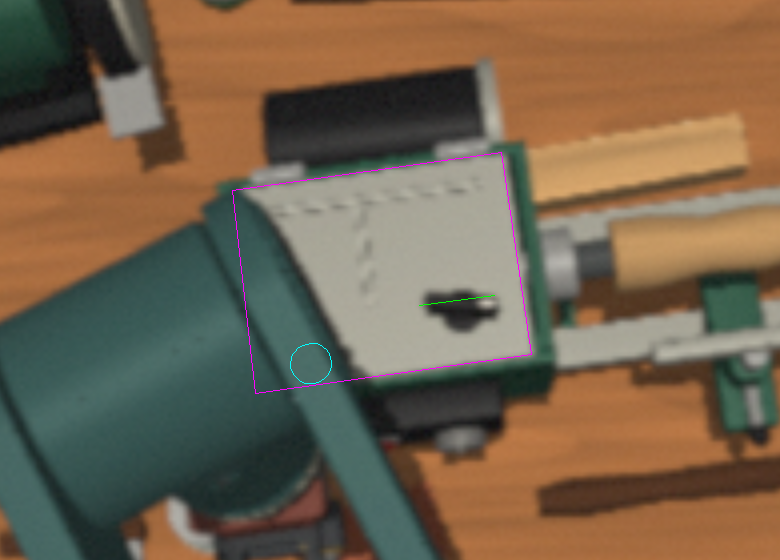

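The hatch lies flush: the fitted tilt is −0.005 rad and both views match the home outline. The red pad is at (494,330) in the scene crop. The wing, at (460,305) in the top crop, seems turned slightly clockwise, so I'll measure its angle.

```bash
python3 - <<'E'
from fit import *
p=np.load('p0.npy'); pp=[*p[:3],0.]; o,Rz,*_=frames(pp)
for n in('scene','top'):
    c=dict(np.load(f'pics/{n}3.npz')); Lc=(cloud(c)-o)@Rz
    m=(abs(Lc[...,0]+.038)<.035)&(abs(Lc[...,1]+.05)<.035)&(Lc[...,2]>.262)&(Lc[...,2]<.29)
    Q=Lc[m]; k=Q[:,2]>np.percentile(Q[:,2],90)-.006; Q=Q[k]
    cc=Q.mean(0); C=np.cov((Q[:,:2]).T); w,v=np.linalg.eigh(C); d=v[:,1]*np.sign(v[1,1])
    print(n,len(Q),cc.round(4),'cw angle',np.arctan2(d[0],d[1]),'sd',np.sqrt(w),Q.min(0).round(3),Q.max(0).round(3), 'mid',((Q.min(0)+Q.max(0))/2).round(4))
E
```

```text
scene 78 [-0.0376 -0.0479  0.2773] cw angle 0.21061498646846852 sd [0.00312548 0.01449147] [-0.046 -0.074  0.274] [-0.029 -0.024  0.282] mid [-0.0377 -0.0487  0.2779]
top 74 [-0.0399 -0.0537  0.2795] cw angle 0.23533918406984203 sd [0.00309853 0.0143854 ] [-0.049 -0.077  0.276] [-0.031 -0.029  0.284] mid [-0.04   -0.0533  0.2803]
```

```bash
python3 - <<'E'
from fit import *
p=np.load('p0.npy'); pp=[*p[:3],0.]; o,Rz,*_=frames(pp)
g=o+Rz@[-.0387,-.0508,.255]; q=quat(p,-np.pi/2-.22)
move_ptp(g+[0,0,.09],q)
f0=np.array(current_force())
print(servo_line(g,q,rate=.08,contact_N=8),current_position(),g,np.array(current_force())-f0)
move_gripper(.0); print('gap',current_finger_gap(),np.array(current_force())-f0,current_clock())
cap('scene','s4.png')
E
python3 - <<'E'
import cv2
cv2.imwrite('pics/s4c.png',cv2.resize(cv2.imread('pics/s4.png')[150:290,220:400],(770,600),interpolation=cv2.INTER_CUBIC))
E
```

```text
False [0.54587233 0.19958722 0.25562334] [0.54540289 0.19948713 0.255     ] [-1.09205072 -1.59633622 -2.27131937]
gap 0.01596206401115405 [-0.5534509  -0.68099471 -1.19889496] 19.525
```

View pics/s4c.png

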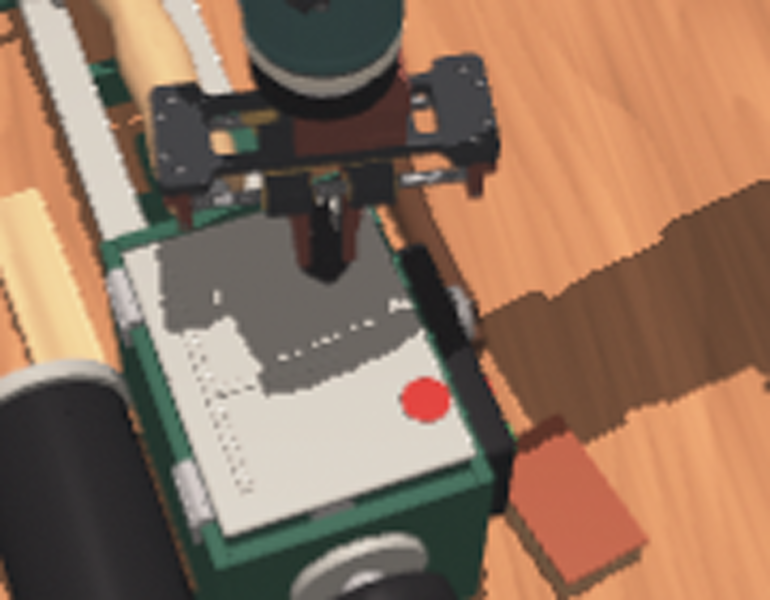

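The wing is between the jaws at about (325,250) and the hatch is still flush. The gap reads 16 mm against an 11 mm bar, so I'll re-read it and then turn in steps.

```bash
python3 - <<'E'
from fit import *
sleep(.3); print('gap',current_finger_gap(),current_torque(),current_force())
j=np.array(current_joint_pos()); print(j.round(3)); t0=np.array(current_torque())
for k in range(1,8):
    jj=j.copy(); jj[5]+=.19*k; goto_joints(jj)
    print(round(.22+.19*k,2),current_finger_gap().__round__(4),np.round(current_torque()-t0,2),np.round(current_force(),1))
    if abs((current_torque()-t0)[2])>1.5: break
print(current_clock()); cap('scene','s5.png')
E
python3 - <<'E'
import cv2
cv2.imwrite('pics/s5c.png',cv2.resize(cv2.imread('pics/s5.png')[150:290,220:400],(770,600),interpolation=cv2.INTER_CUBIC))
E
```

```text
gap 0.01600066812433409 [-0.01289979 -0.14872537 -0.01168951] [0.22730443 0.52529709 0.98924973]
[ 0.232  0.304  1.51  -0.     1.328  0.336]
0.41 0.016 [-0.01  0.07 -0.07] [1.1 0.1 0.5]
0.6 0.016 [-0.08 -0.09  0.02] [1.  0.  0.5]
0.79 0.0162 [-0.09 -0.12 -0.07] [ 0.8 -0.2 -0.6]
0.98 0.0159 [-0.12 -0.15 -0.02] [ 1.2 -0.7 -0.5]
1.17 0.0162 [-0.2  -0.2  -0.01] [ 1.9 -1.6  0.4]
1.36 0.0163 [-0.32 -0.2  -0.04] [ 2.5 -1.5 -0.5]
1.55 0.0164 [-0.35 -0.34 -0.06] [ 2.7 -1.6  0.7]
21.975
```

View pics/s5c.png

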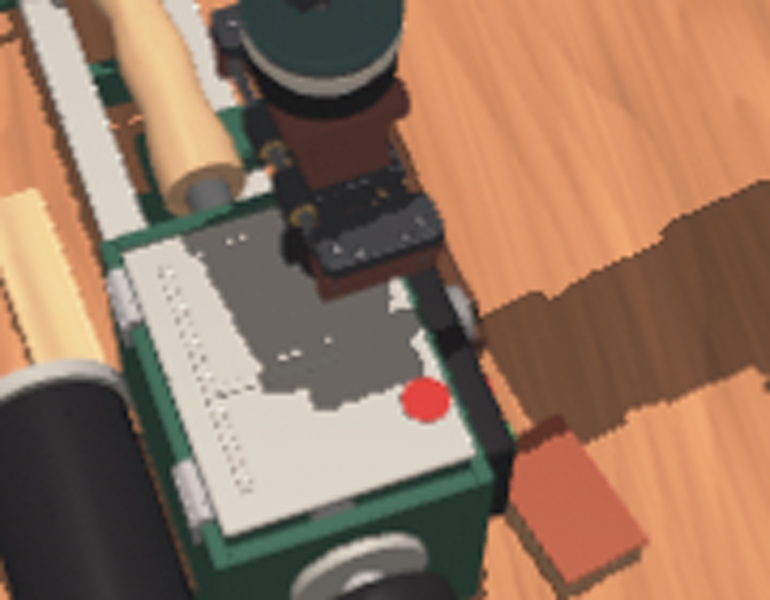

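The gripper has turned a quarter turn, with one end of the wing showing at (292,245). No stop torque yet, so I continue in small steps until it builds.

```bash
python3 - <<'E'
from fit import *
j=np.array(current_joint_pos()); t0=np.array(current_torque())
for k in range(1,6):
    jj=j.copy(); jj[5]+=.05*k; goto_joints(jj)
    t=np.mean([current_torque() for _ in range(4)],0)-t0
    print(round(1.55+.05*k,2),current_finger_gap().__round__(4),np.round(t,2),np.round(current_force(),1),np.round(current_joint_torque(),2)[5],(current_joint_pos()[5]-jj[5]).round(4))
    if abs(t[2])>.35: break
# release: back off the twist a little, open, lift
move_gripper(.05)
x=np.array(current_position()); x[2]+=.10
servo_line(x,rate=.15)
move_ptp(x+np.array([-.12,-.12,.08]),current_orientation())
p=np.load('p0.npy'); pp=[*p[:3],0.]; o,Rz,*_=frames(pp)
for n in('scene','top'):
    c=cap(n,n+'6.png'); Lc=(cloud(c)-o)@Rz
    m=(abs(Lc[...,0]+.038)<.035)&(abs(Lc[...,1]+.05)<.035)&(Lc[...,2]>.262)&(Lc[...,2]<.29)
    Q=Lc[m]
    if len(Q)>10:
        Q=Q[Q[:,2]>np.percentile(Q[:,2],90)-.006]
        w,v=np.linalg.eigh(np.cov(Q[:,:2].T)); d=v[:,1]*np.sign(v[0,1]); print(n,len(Q),Q.mean(0).round(4),'cw',np.arctan2(d[0],d[1]),np.sqrt(w))
    im=c['image'].astype(int)
    H=(abs(Lc[...,0])<.06)&(abs(Lc[...,1])<.085)&(Lc[...,2]>.22)&(Lc[...,2]<.26)&(im[...,1]>90)&(abs(im[...,2]-im[...,0])<40)
    Q=Lc[H]; s=np.polyfit(Q[:,0],Q[:,2],1); print('tilt',-s[0],len(Q))
    u,v=proj(c,hp(pp,.08,0,0))[0].astype(int)
    cv2.imwrite(f'pics/{n}6c.png',cv2.resize(c['image'][v-70:v+70,u-90:u+90],(770,600),interpolation=cv2.INTER_CUBIC))
print(current_clock())
E
```

```text
1.6 0.0161 [0.08 0.05 0.06] [ 2.5 -1.8 -0.6] 0.16 -0.0042
1.65 0.0164 [0.08 0.03 0.22] [ 2.  -2.8 -0.6] 0.39 -0.0033
1.7 0.0158 [ 0.09  0.83 -0.11] [-1.8 -2.2  2.3] 0.09 -0.0025
1.75 0.0161 [-0.04  1.19 -0.02] [-3.5 -2.4  4.4] 0.21 -0.0026
1.8 0.0159 [-0.03  1.35  0.13] [-5.5 -2.7  5.6] 0.38 -0.003
scene 85 [-0.0381 -0.0479  0.2774] cw 1.5704839828063835 [0.00343975 0.01443117]
tilt -0.007813004383269316 2846
top 64 [-0.0397 -0.0539  0.2801] cw 1.5600134251273161 [0.00287727 0.01427747]
tilt -0.005257580961525159 2453
25.6667
```

View pics/scene6c.png

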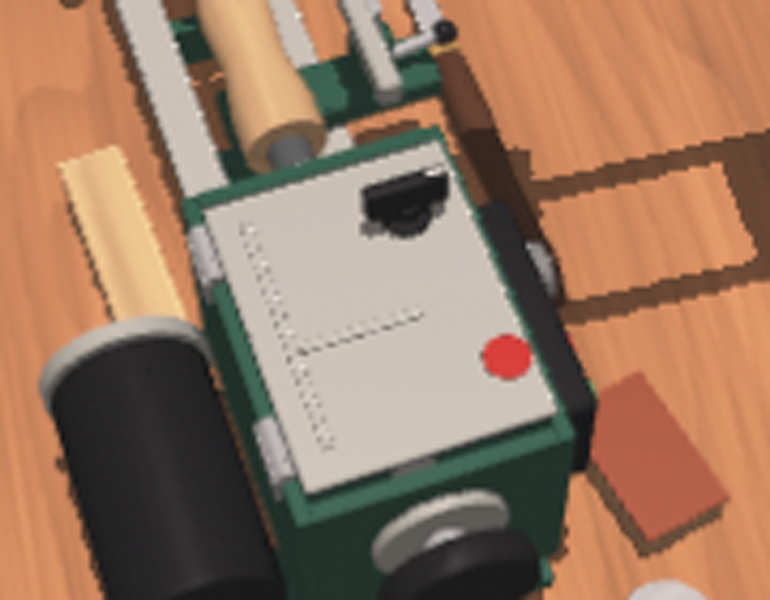

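View pics/top6c.png

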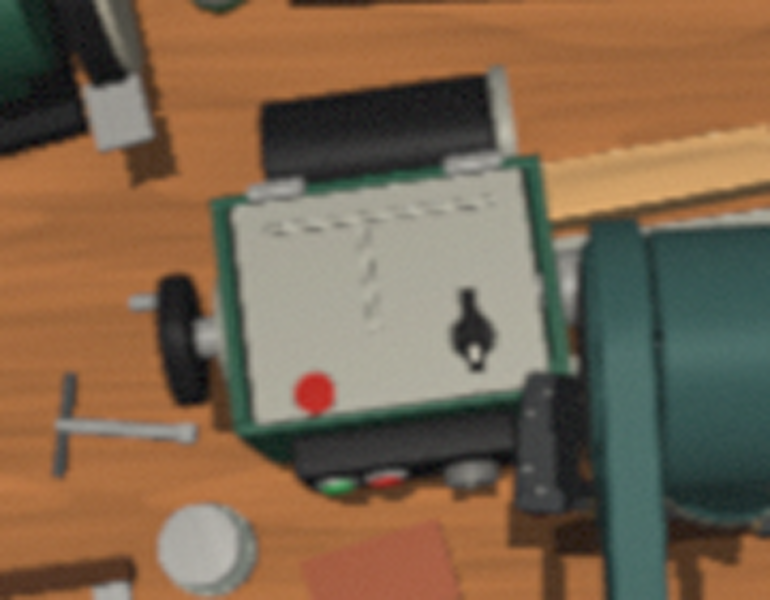

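The wing, at (405,200) in the scene crop and (470,330) in the top crop, stands square to the hatch edge at 1.56–1.57 rad. The hatch is flush, and the block, jar and key look unmoved. Handing in.

```bash
python3 - <<'E'
from fit import *
for n in('scene','top'):
    c0=cv2.imread(f'pics/{n}0.png'); c=capture(n); P=cloud(c)
    for q in ['gouge','sanding_block','wax_jar','chuck_key','square','blank']:
        r=silhouettes(n,q)
        if r: print(n,q,round(r[0]['conf'],2),np.round(r[0]['xy']),np.nanmedian(P[r[0]['region']],0).round(3))
print(current_position(),current_force()); close_job()
E
```

```text
scene gouge 0.62 [309. 178.] [ 0.455 -0.036  0.022]
scene sanding_block 0.56 [349. 270.] [0.405 0.292 0.027]
scene wax_jar 0.59 [357. 311.] [0.437 0.419 0.06 ]
scene chuck_key 0.6 [330. 350.] [0.526 0.498 0.01 ]
scene square 0.97 [382. 336.] [0.387 0.485 0.01 ]
scene blank 0.71 [227. 215.] [0.711 0.053 0.043]
top gouge 0.75 [324. 262.] [0.442 0.044 0.025]
top sanding_block 0.84 [246. 273.] [0.407 0.279 0.03 ]
top wax_jar 0.88 [206. 267.] [0.431 0.401 0.061]
top chuck_key 0.76 [179. 242.] [0.525 0.509 0.01 ]
top square 0.91 [188. 288.] [0.371 0.48  0.011]
top blank 0.97 [315. 184.] [0.702 0.056 0.045]
[0.42573029 0.07929025 0.43513134] [-0.39494186  0.3424017   0.1415446 ]
the job is handed in; nothing more can be done
```

The hatch is snapped home, the wing knob is turned to its stop, and the job is handed in with the gripper clear. I pressed the hatch down by its thumb pad. The highest force I read was about 12 N; it then dropped to zero as the clip snapped. I gripped the wing knob at about 0.22 rad and turned it clockwise until it met resistance.

**Last checks:**
- **Hatch:** it looks flush in both views, with a fitted tilt within 0.008 rad of zero.
- **Wing knob:** measured at 1.57 rad in one camera and 1.56 rad in the other, so it is at its stop.
- **Time:** about 26 s on the clock just before handing in, out of 58 s.
- **Bystanders:** the scene camera puts all six within about 4 mm of where they started.

**Readings that disagreed:**
- The top camera shows the gouge about 65 mm off and the chuck key about 27 mm off. Both are unmoved in the scene view. I put the gouge reading down to the arm hiding part of it, and the key reading to a different part of it being detected, but I checked neither further.
- The jaw gap read 16 mm on the 11 mm bar. I turned the gripper about 0.25 rad past the nominal stop, and it slipped a little on the knob there.

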